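# Set up the goods-out desk

### The job

Get the goods-out desk ready: stand the red stamp upright in the middle of the red round pad and the green stamp upright in the middle of the green one, slip the label roll over the post of the blue spindle so that it lies flat on its base, and lay the orange handheld terminal, screen up and straight, on the sloping bed of the grey charging cradle, resting against the ledge at its lower end. Do not push the stapler or the mug about.

Things in the scene. Friction and masses are not known exactly. Their poses are not given: they have to be found in the camera images.
- stamp_red: Hand stamp standing upright, 74 mm tall, 90 g: black round foot 38 mm across and 16 mm high, thin steel neck 20 mm across up to 30 mm, red cylindrical handle 28 mm across from 30 to 74 mm height. Origin: centre of its underside; z up along the handle.
- stamp_green: The same stamp with a green handle (black foot 38 mm across, 16 mm high; handle 28 mm across from 30 to 74 mm height; 74 mm tall). Origin: centre of its underside; z up along the handle.
- label_roll: White roll of labels lying flat: ring of 60 mm outer and 28 mm inner diameter, 30 mm high, 80 to 170 g, open right through. Origin: on the axis at its underside; z along the axis, up.
- terminal: Orange handheld data terminal lying flat, screen up: 140 mm long (x), 58 mm wide (y), 20 mm thick (z), 210 to 325 g, black face with a glass screen. Origin: centre of its underside; x along its length, z out of the screen. It starts lying roughly crosswise (length along y of the room).
- pad_red: Red round pad fixed to the desk, 68 mm across, 6 mm high, with a white ring outline. The red stamp goes on it. Origin: centre of its underside; z up.
- pad_green: Green round pad fixed to the desk, 68 mm across, 6 mm high, with a white ring outline. The green stamp goes on it. Origin: centre of its underside; z up.
- spindle: Fixed spindle for the label roll: blue round base 80 mm across and 8 mm high, with an upright steel post 14 mm across whose tapered top is 34 mm above the desk. Origin: centre of the underside; z up.
- cradle_seat (a point): Fixed grey cradle: bed sloping 25 deg, 130 mm long, 46 mm wide (narrower than the terminal); black ledge 60 mm wide, 12 mm high across its lower end, towards the robot. Point: on the bed, mid-width, at the ledge's face, 26 mm above the desk; x up the slope, y across, z out of the bed. Terminal lengthwise, either end up; seated, its origin is at x = 70 mm. The bed grips: no sliding by itself.
- stapler: Blue and black stapler, 120 mm long (x), 36 mm wide (y), 47 mm high, loose, in the row of things. Leave it where it is. Origin: centre of its underside.
- mug: White mug, 76 mm across, 88 mm tall, handle to its y side reaching about 70 mm from the axis, loose, in the row of places. Leave it where it is. Origin: centre of its underside.
Mind the look-alikes: they are no part of the job. Of the things like the stamp_red, leave any that is pink, purple or yellow; of the rest the larger one is meant.

How it is judged:
At the end, for the whole second after the job is handed in: Stamps upright on the pad of their colour, within 12 mm of its middle; label roll flat on the spindle's base round its post; terminal flat on the bed, screen up, straight within 8 degrees, within 10 mm sideways and 6 mm of the ledge; all at rest; stapler and mug moved under 30 mm (horizontal distance between stamp_red and pad_red below 0.012 m and z of stamp_red in the frame of pad_red between 0.003 and 0.01 m and angle between each of stamp_red, stamp_green, label_roll's own z axis and vertical below 0.1 rad and horizontal distance between stamp_green and pad_green below 0.012 m and z of stamp_green in the frame of pad_green between 0.003 and 0.01 m and horizontal distance between label_roll and spindle below 0.01 m and z of label_roll in the frame of spindle between 0.005 and 0.012 m and x of terminal in the frame of cradle_seat between 0.066 and 0.076 m and y of terminal in the frame of cradle_seat between -0.01 and 0.01 m and z of terminal in the frame of cradle_seat between -0.004 and 0.005 m and angle between the x axis of terminal and the x axis of cradle_seat, either way round below 0.15 rad and angle between terminal's own z axis and vertical below 0.7 rad and linear speed of each of stamp_red, stamp_green, label_roll, terminal below 0.02 m/s); the robot touches nothing.
It fails at once if the stapler is pushed more than 30 mm or tipped (distance of stapler from where it was at the start of the episode above 0.03 m or angle between stapler's own z axis and vertical above 0.4 rad).
It fails at once if the mug is pushed more than 30 mm or tipped (distance of mug from where it was at the start of the episode above 0.03 m or angle between mug's own z axis and vertical above 0.4 rad).
It also fails if it takes over 99 s, if anything falls off the work surface, if the arm or the gripper's body presses on something with over 40 N, if the wrist force passes 120 N, or if a joint passes its speed limit or range.

### The arm

A 6-joint arm with a two-finger parallel gripper is mounted at the origin on the work surface. World frame = base frame: x ahead of the robot, y to its left, z up, the work surface at z = 0. Lengths are in m, angles in rad, forces in N, time in s.
With the tool pointing down it reaches from about 0.375 to 0.9 m from the base axis. Payload 3.1 kg.
Tool frame: the origin (TCP) lies at the very end of the fingers, on their centre line; the grasp point (between the pads) lies 19 mm behind it (manip.pinch_z is the distance from the TCP to the grasp point, in m); z points along the fingers, y is the line along which they close (so a half turn about z gives the same grasp; the last joint's range is limited). The gripper opens to 85 mm and grips with 20 to 120 N. Pads are 22 mm wide; open, the fingers measure 114 mm over their backs; the gripper's body (76 mm by 85 mm) begins 54 mm behind the grasp point. The pads swing forward as they close: fully open they stand 13 mm farther back than shut.
Start: joints at [-1.488, 0.527, 1.433, -0, 1.181, -0.178], TCP at [0.162, -0.604, 0.231] pointing down, gripper open.
Joint ranges: [-3.08, 3.08], [-0.75, 2.2], [0.22, 2.44], [-1.43, 4.57], [0, 2.65], [-2.85, 2.85]. Speed limits (rad/s): [2.79, 2.79, 3.14, 3.14, 3.14, 3.14].

### API

Orientations are given as a unit quaternion [x, y, z, w].
In Python, from station import manip gives the robot as it stands.
- The arm moves only by the tool servo_tool, never from a script. Its argument "commands" is one flat list of numbers, 7 for each row, row after row: the shift along the tool's x, y, z each as a share of 500 mm, from -1 to 1, then the turn, a rotation vector about the tool's x, y, z each as a share of 360 degrees, from -1 to 1, then the opening, from -1 (shut) to 1 (fully open). In form: [dx, dy, dz, rx, ry, rz, claw, dx, dy, dz, rx, ry, rz, claw, ...]. A call has 1 to 12 rows; each row shifts and turns the commanded pose from where the row before left it, along the tool's axes as they then stand; what a row does not reach is not made up. A row lasts 1/12 s, in which the tool goes at most 41.7 mm and 7.16 degrees, less where a joint would pass 70% of its speed; a pose out of reach is approached as far as the arm can. A call with a number of a shift or a turn outside -1 to 1 is refused whole. A call with a gripper value outside its range is refused whole. The fingers move at their own pace and stop on an object; "force" is the grip in N (left out, the last holds). Time passes only in rows, so rows that do not move let the fingers close. It gives the time, the measured TCP pose, the force, the opening and the grip force at its end, in the units of the state.
- manip.sense(): the state, without advancing time (a new reading comes with each control period).
- manip.snapshot(name): name is "scene" or "top"; returns a dict with "img" (384x512x3 uint8, red, green, blue), "mtx" (3x3 intrinsics, pixels), "world_to_cam" (4x4, takes a point from world to camera coordinates). Camera axes: x right, y up, looking along -z (the intrinsics and any distortion apply to the point x, -y, -z); pixel columns grow to the right and rows downward; lengths in m; the calibration is good to about 2 mm. A picture is of the moment at which its call begins. There is no depth.
- manip.sign_off(): hands the job in; it is judged then, once.
Trained networks look in a picture, given as the dict that the camera call returned (one of the last four; its "shot" number tells which), for a name from the list of things; names that differ only in an ending like _2 or _b are one class to them, and where a whole thing is asked for, a point or a joint stands for the part that bears it (a point fixed in the world has none). Each returns a list of dicts, best first, with "conf" (0 to 1); they miss things now and then, are a little off and sometimes report something else, mostly with a low value. They report only what shows in the picture. A call takes as long as a camera call. They do not tell look-alikes from the thing itself.
- manip.look_for(picture, query): "box" ([left, top, width, height] in pixels, round what is visible of it).
- manip.silhouettes(picture, query): "pixels" (384x512 bool, what is visible of it) and "box" ([left, top, width, height] in pixels, round what is visible of it).
The state is a dict: "t": time; "q": joint angles; "qd": joint speeds; "tau": joint torques, N m; "tcp_pos": TCP position; "tool_rot": TCP orientation; "force": force on the tool from outside, world axes, zero at the start; "ft_torque": the same for the moment, N m; "finger_gap": opening from 0.0 (shut) to 1.0 (fully open); "gripper_force": force on a finger pad.
Only numpy, scipy, OpenCV 4.12 (cv2) and the standard library are available. Lean on these libraries where they do the work, as an engineer would, in place of code of your own. Each camera call takes 0.05 s, during which the arm holds its last target. There are 200 camera calls.

## Working session

There is one attempt and no reset: what is moved stays moved. The work goes in short steps, Python scripts to look and compute and a tool call to move; the robot and the scene stay as the last step left them, time stands still between calls to the robot, and variables do not carry over. Pictures are saved under pics/ and viewed, at most 14 in all, crops included, and the job is handed in when it is done.

Besides the shell and the picture viewer there is one more tool, called after "Request:" in YAML: its name, and indented under it one key for each argument. servo_tool: Moves the arm, as the interface text tells. Its arguments: {"type":"object","properties":{"commands":{"type":"array"},"force":{"type":"number"}},"required":["commands"]}

```bash
mkdir -p pics; ls
python3 - <<'E'
from station import manip
import cv2
for n in("scene","top"):
    s=manip.snapshot(n); cv2.imwrite(f"pics/{n}0.png",cv2.resize(s["img"][:,:,::-1],(800,600),interpolation=cv2.INTER_CUBIC))
    print(n,s["mtx"].tolist(),s["world_to_cam"].round(4).tolist(),[k for k in s])
    for q in ["stamp_red","stamp_green","label_roll","terminal","pad_red","pad_green","spindle","cradle_seat","stapler","mug"]:
        try: print(q,[(round(d["conf"],2),[int(x) for x in d["box"]]) for d in manip.look_for(s,q)][:5])
        except Exception as e: print(q,e)
print(manip.sense())
E
```

```text
pics
scene [[435.6983796911087, 0.0, 250.59443262506676], [0.0, 435.6983796911087, 191.08101226991306], [0.0, 0.0, 1.0]] [[0.7967, 0.6043, 0.0073, -0.3577], [-0.3495, 0.4509, 0.8213, 0.1565], [0.4931, -0.6569, 0.5704, -1.4023], [0.0, 0.0, 0.0, 1.0]] ['img', 'mtx', 'world_to_cam', 'shot']
stamp_red [(0.74, [148, 223, 16, 40]), (0.69, [130, 264, 21, 38]), (0.69, [201, 280, 35, 33]), (0.68, [172, 250, 14, 24]), (0.63, [121, 226, 10, 26])]
stamp_green [(0.82, [241, 167, 13, 31])]
label_roll [(0.59, [299, 135, 16, 21])]
terminal [(0.67, [189, 196, 46, 40]), (0.59, [242, 170, 11, 25])]
pad_red [(0.75, [281, 201, 25, 16])]
pad_green [(0.6, [200, 278, 36, 35])]
spindle [(0.61, [233, 232, 36, 30])]
cradle_seat [(0.82, [305, 157, 50, 14])]
stapler [(0.9, [255, 149, 42, 27])]
mug [(0.6, [350, 127, 33, 40])]
top [[442.02699258700466, 0.0, 256.653651114939], [0.0, 442.02699258700466, 189.8115028170799], [0.0, 0.0, 1.0]] [[-0.0228, -0.9997, 0.0058, -0.0278], [0.9925, -0.0219, 0.1202, -0.4975], [-0.12, 0.0085, 0.9927, -1.3339], [0.0, 0.0, 0.0, 1.0]] ['img', 'mtx', 'world_to_cam', 'shot']
stamp_red 
[... 462 characters left out ...]
104, 138, 42, 29])]
{'t': 1.1, 'q': array([-1.48751517e+00,  5.27485446e-01,  1.43272286e+00,  3.08275636e-05,
        1.18140303e+00, -1.78492594e-01]), 'qd': array([ 0.00023562, -0.00069353, -0.00059334,  0.00105775, -0.00075973,
        0.0002806 ]), 'tau': array([-4.71304975e-04, -4.42339683e+01, -1.78423458e+01, -4.09422737e-04,
        8.89913754e-04, -3.46400775e-08]), 'tcp_pos': array([ 0.16178481, -0.60366252,  0.23131206]), 'tool_rot': array([ 9.91447298e-01,  1.30507682e-01,  1.46881148e-05, -8.64990901e-06]), 'force': array([ 0.05048367, -0.12786277,  0.50438833]), 'ft_torque': array([-0.00540411,  0.01220096, -0.057654  ]), 'gripper_force': 0.0, 'finger_gap': 0.9977205708341339}
```

Run:
```python
import cv2
a=cv2.imread("pics/top0.png"); s=800/512
c=a[int(120*s):int(250*s),int(95*s):int(400*s)]; cv2.imwrite("pics/top0c.png",cv2.resize(c,(800,int(800*c.shape[0]/c.shape[1]))))
```

```text
(no output)
```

View pics/scene0.png

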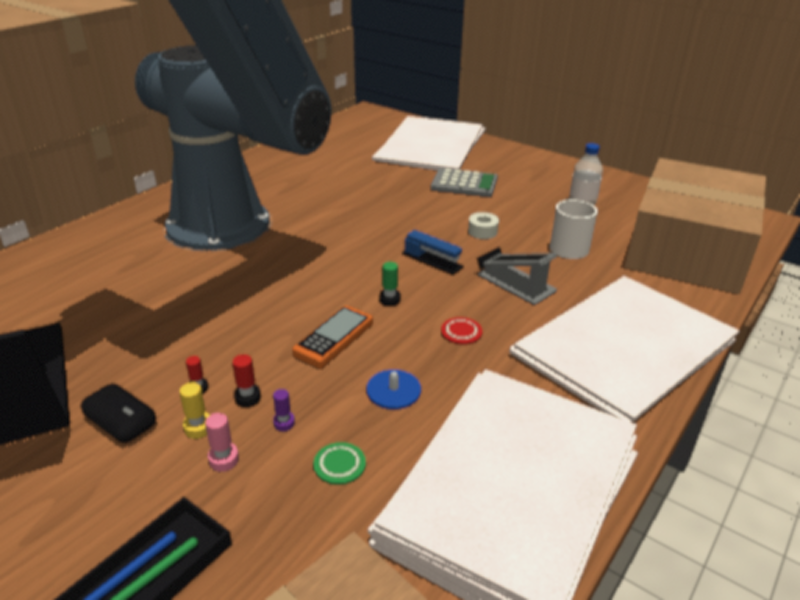

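View pics/top0c.png

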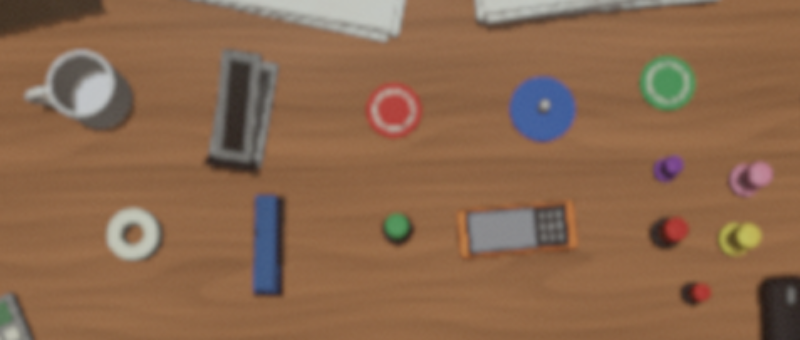

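Red candidates in scene picture: (245,380) larger red; (196,373) smaller red; pink (220,440), yellow (193,410), purple (283,410). The larger red one fits. Measuring by matching silhouettes, plus an enlarged crop for the red stamps and cradle.

```bash
cat > h.py <<'E'
import numpy as np, cv2
from station import manip
from scipy.optimize import least_squares
def proj(s,P):
    c=np.c_[P,np.ones(len(P))]@s["world_to_cam"].T
    p=np.c_[c[:,0],-c[:,1],-c[:,2]]@s["mtx"].T
    return p[:,:2]/p[:,2:]
def ray(s,uv,z):
    d=np.linalg.inv(s["mtx"])@[uv[0],uv[1],1]; R=s["world_to_cam"][:3,:3]; t=s["world_to_cam"][:3,3]
    d=R.T@[d[0],-d[1],-d[2]]; o=-R.T@t
    return o+d*(z-o[2])/d[2]
def cyl(r,z0,z1):
    a=np.linspace(0,2*np.pi,40,endpoint=False)
    return np.r_[np.c_[r*np.cos(a),r*np.sin(a),0*a+z0],np.c_[r*np.cos(a),r*np.sin(a),0*a+z1]]
def cen(pts):
    m=cv2.moments(cv2.convexHull(pts.astype(np.float32))); return np.array([m["m10"],m["m01"]])/m["m00"]
def hsv(s,name,win):
    h=cv2.cvtColor(s["img"],cv2.COLOR_RGB2HSV); H,S,V=[h[...,i].astype(int) for i in range(3)]
    m={"red":((H<7)|(H>172))&(S>170)&(V>60),"green":(H>45)&(H<85)&(S>110),"blue":(H>105)&(H<125)&(S>140),
       "orange":(H>=7)&(H<16)&(S>205)&(V>150),"white":(S<70)&(V>100)}[name]
    l,t,w,hh=win; k=np.zeros_like(m); k[t:t+hh,l:l+w]=1
    n,lab,st,_=cv2.connectedComponentsWithStats((m&k).astype(np.uint8))
    if n<2: return None
    return lab==1+st[1:,4].argmax()
def hullcen(mask):
    ys,xs=np.nonzero(mask); h=cv2.convexHull(np.c_[xs,ys].astype(np.int32))
    z=np.zeros(mask.shape,np.uint8); cv2.fillConvexPoly(z,h,1); ys,xs=np.nonzero(z); return np.array([xs.mean(),ys.mean()]),len(xs)
def fit(shots,masks,pts,x0):
    """xy per view and joint, with the silhouette areas measured/model"""
    out=[]
    for sub in [[i] for i in range(len(shots))]+[list(range(len(shots)))]:
        f=lambda p:np.concatenate([cen(proj(shots[i],pts+[p[0],p[1],0]))-hullcen(masks[i])[0] for i in sub])
        out.append(least_squares(f,x0).x)
    ar=[hullcen(m)[1]/cv2.contourArea(cv2.convexHull(proj(s,pts+[*out[-1],0]).astype(np.float32))) for s,m in zip(shots,masks)]
    return np.round(out,4).tolist(),np.round(ar,2)
E
python3 - <<'E'
from h import *
S=manip.snapshot("scene");T=manip.snapshot("top")
c=1/1.5625
def W(b): return [int(v*c) for v in b]
def C(b): return [int(95+b[0]*.38125),int(120+b[1]*.38125),int(b[2]*.38125),int(b[3]*.38125)]
jobs={"stamp_red":("red",[228,345,35,45],[645,205,50,50],cyl(.014,.03,.074)),
"stamp_green":("green",[375,255,30,40],[375,205,45,45],cyl(.014,.03,.074)),
"pad_red":("red",[435,310,55,40],[355,70,80,80],cyl(.034,.0,.006)),
"pad_green":("green",[305,435,70,60],[630,50,75,70],cyl(.034,.0,.006)),
"spindle":("blue",[355,360,75,55],[500,65,90,90],cyl(.04,.0,.008)),
"label_roll":("white",[460,205,45,40],[95,195,80,80],cyl(.03,0,.03))}
for n,(col,w1,w2,P) in jobs.items():
    m=[hsv(S,col,W(w1)),hsv(T,col,C(w2))]
    x0=ray(T,hullcen(m[1])[0],P[:,2].mean())[:2]
    print(n,*fit([S,T],m,P,x0))
crop=lambda s,l,t,w,h,k: cv2.resize(s["img"][t:t+h,l:l+w,::-1],None,fx=k,fy=k,interpolation=cv2.INTER_CUBIC)
a=crop(T,150,125,80,80,5); b=crop(S,290,145,80,60,5); d=crop(S,110,215,80,60,5);e=crop(T,255,180,80,60,5)
z=np.zeros((600,800,3),np.uint8); z[:300,:400]=b; z[:300,400:]=d; z[300:,:400]=e; z[300:,400:]=a[:300]
cv2.imwrite("pics/c1.png",z)
m=hsv(T,"orange",[255,185,70,45]); ys,xs=np.nonzero(m); print("term top px",cv2.minAreaRect(np.c_[xs,ys].astype(np.float32)),m.sum())
for q in("terminal","cradle_seat"):
  for n,s in(("S",S),("T",T)):
    for d in manip.silhouettes(s,q)[:1]:
        ys,xs=np.nonzero(d["pixels"]); r=cv2.minAreaRect(np.c_[xs,ys].astype(np.float32)); print(q,n,d["conf"],d["box"],r)
        if n=="T": print([ray(s,p,.02 if q=="terminal" else .04)[:2].round(4).tolist() for p in cv2.boxPoints(r)])
E
```

```text
stamp_red [[0.4361, -0.3247], [0.4347, -0.324], [0.4353, -0.3242]] [0.86 0.67]
stamp_green [[0.4485, -0.0065], [0.4513, -0.0041], [0.4498, -0.0052]] [0.73 0.03]Traceback (most recent call last):
  File "<stdin>", line 14, in <module>
  File "h.py", line 26, in hullcen
    ys,xs=np.nonzero(mask); h=cv2.convexHull(np.c_[xs,ys].astype(np.int32))
          ~~~~~~~~~~^^^^^^
    return _wrapfunc(a, 'nonzero')
    return _wrapit(obj, method, *args, **kwds)
    result = getattr(arr, method)(*args, **kwds)
ValueError: Calling nonzero on 0d arrays is not allowed. Use np.atleast_1d(scalar).nonzero() instead.
```

```bash
python3 - <<'E'
s=open("h.py").read()
i=s.index("    h=cv2.cvtColor(s"); j=s.index("    l,t,w,hh=win")
s=s[:i]+'''    R,G,B=[s["img"][...,i].astype(float)+1 for i in range(3)]; M=np.maximum(np.maximum(R,G),B); N=np.minimum(np.minimum(R,G),B)
    m={"red":(G<.48*R)&(B<.75*R)&(abs(G-B)<.18*R)&(R>50),"green":(G>1.2*R)&(G>1.15*B),"blue":(B>1.35*R)&(B>1.2*G),
       "orange":(R>150)&(B<.33*R)&(G<.6*R),"white":(M-N<.22*M)&(M>90)}[name]
'''+s[j:]
open("h.py","w").write(s)
E
cat > m.py <<'E'
from h import *
S=manip.snapshot("scene");T=manip.snapshot("top")
c=1/1.5625
def W(b): return [int(v*c) for v in b]
def C(b): return [int(95+b[0]*.38125),int(120+b[1]*.38125),int(b[2]*.38125),int(b[3]*.38125)]
jobs={"stamp_red":("red",[228,345,35,45],[645,205,50,50],cyl(.014,.03,.074)),
"stamp_green":("green",[375,255,30,40],[375,205,45,45],cyl(.014,.03,.074)),
"pad_red":("red",[435,310,55,40],[355,70,80,80],cyl(.034,.0,.006)),
"pad_green":("green",[305,435,70,60],[630,50,75,70],cyl(.034,.0,.006)),
"spindle":("blue",[355,360,75,55],[500,65,90,90],cyl(.04,.0,.008)),
"label_roll":("white",[460,205,45,40],[95,195,80,80],cyl(.03,0,.03))}
for n,(col,w1,w2,P) in jobs.items():
  try:
    m=[hsv(S,col,W(w1)),hsv(T,col,C(w2))]
    x0=ray(T,hullcen(m[1])[0],P[:,2].mean())[:2]
    print(n,*fit([S,T],m,P,x0))
  except Exception as e: print(n,e,[k is None for k in m])
crop=lambda s,l,t,w,h,k: cv2.resize(s["img"][t:t+h,l:l+w,::-1],None,fx=k,fy=k,interpolation=cv2.INTER_CUBIC)
a=crop(T,150,125,80,80,5); b=crop(S,290,145,80,60,5); d=crop(S,110,215,80,60,5);e=crop(T,255,180,80,60,5)
z=np.zeros((600,800,3),np.uint8); z[:300,:400]=b; z[:300,400:]=d; z[300:,:400]=e; z[300:,400:]=a[:300]
cv2.imwrite("pics/c1.png",z)
for q in("terminal","cradle_seat"):
  for n,s in(("S",S),("T",T)):
    for d in manip.silhouettes(s,q)[:1]:
        ys,xs=np.nonzero(d["pixels"]); r=cv2.minAreaRect(np.c_[xs,ys].astype(np.float32)); print(q,n,d["conf"],d["box"],r)
        if n=="T": print([ray(s,p,.02 if q=="terminal" else .04)[:2].round(4).tolist() for p in cv2.boxPoints(r)])
E
python3 m.py
```

```text
stamp_red [[0.4364, -0.3246], [0.4355, -0.3237], [0.4358, -0.3241]] [0.88 0.75]
stamp_green [[0.4496, -0.0083], [0.4453, -0.0053], [0.4462, -0.0051]] [0.8  0.89]
pad_red [[0.5934, -0.004], [0.5914, -0.0034], [0.5924, -0.0034]] [0.97 0.25]
pad_green [[0.6199, -0.337], [0.6179, -0.3361], [0.6192, -0.3367]] [0.95 0.95]
spindle [[0.5915, -0.184], [0.5897, -0.1832], [0.5906, -0.1834]] [0.91 0.92]
label_roll [[0.449, 0.304], [0.4471, 0.3065], [0.4476, 0.3062]] [0.83 0.96]
terminal S 0.6 [188.9, 194.8, 49.6, 43.1] ((212.64634704589844, 215.68292236328125), (22.176673889160156, 54.192298889160156), 51.34019470214844)
terminal T 0.93 [269.4, 195.6, 46.8, 19.3] ((291.4085388183594, 206.17681884765625), (19.877676010131836, 44.94563293457031), 83.6598129272461)
[[0.4691, -0.0735], [0.4815, -0.2127], [0.42, -0.2171], [0.4078, -0.0787]]
cradle_seat S 0.77 [303.6, 157.6, 55.6, 12.2] ((329.48529052734375, 164.5004119873047), (11.847817420959473, 49.09641647338867), 88.31531524658203)
cradle_seat T 0.56 [170.0, 137.4, 25.2, 46.4] ((185.29998779296875, 160.89999389648438), (19.233304977416992, 44.97199630737305), 8.13010311126709)
[[0.5259, 0.2183], [0.6651, 0.1986], [0.6552, 0.1396], [0.5162, 0.16]]
```

View pics/c1.png

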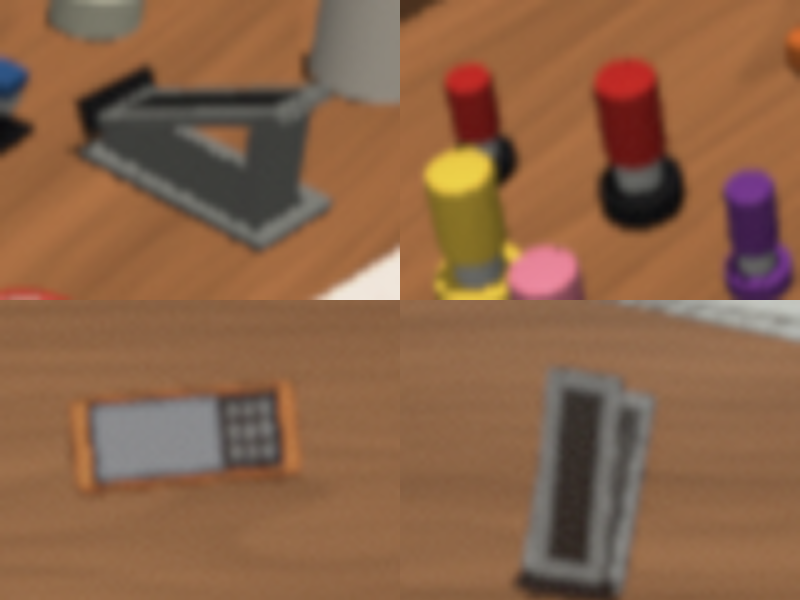

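```bash
cat >> h.py <<'E'
def cradle(p):
    """seat frame (4x4) for x,y,yaw"""
    c,s=np.cos(np.deg2rad(25)),np.sin(np.deg2rad(25)); Rz=np.array([[np.cos(p[2]),-np.sin(p[2]),0],[np.sin(p[2]),np.cos(p[2]),0],[0,0,1]])
    M=np.eye(4); M[:3,:3]=Rz@np.array([[c,0,-s],[0,1,0],[s,0,c]]); M[:3,3]=[p[0],p[1],.026]; return M
E
python3 - <<'E'
from h import *
S=manip.snapshot("scene");T=manip.snapshot("top")
K=np.array([[.13,.023,0],[.13,-.023,0],[0,-.023,0],[0,.023,0],[0,.03,.012],[0,-.03,.012]])
obs=np.array([[148,68],[222,78],[196,286],[125,275]])/5+[150,125]-.4
P=lambda p:K@cradle(p)[:3,:3].T+cradle(p)[:3,3]
r=least_squares(lambda p:(proj(T,P(p)[:4])-obs).ravel(),[.53,.19,-.15]); print("cradle",r.x,r.fun.round(2))
to=np.array([[72,102],[292,80],[300,170],[80,192]])/5+[255,180]-.4
q=np.array([ray(T,u,.02)[:2] for u in to]); print("term",q.round(4).tolist(),q.mean(0), [np.linalg.norm(q[i]-q[i-1]) for i in range(4)], np.rad2deg(np.arctan2(*(q[1]+q[2]-q[0]-q[3])[::-1])))
def ov(s,l,t,w,h,k,polys):
    im=cv2.resize(s["img"][t:t+h,l:l+w,::-1],None,fx=k,fy=k,interpolation=cv2.INTER_CUBIC)
    for p in polys: cv2.polylines(im,[((proj(s,p)-[l,t]+.5)*k).astype(int)],True,(0,255,0),1)
    return im
p=P(r.x); tq=np.c_[q,np.full(4,.02)]
cv2.imwrite("pics/c2.png",np.hstack([ov(S,295,145,70,70,5,[p[:4],p[2:]]),ov(T,155,130,70,70,5,[p[:4],p[2:]])]))
cv2.imwrite("pics/c3.png",ov(S,180,185,70,60,6,[tq]))
E
```

```text
cradle [ 0.53192201  0.19220912 -0.19680127] [-0.25  0.05 -0.03  0.67  0.34 -0.19 -0.04 -0.55]
term [[0.4653, -0.0766], [0.476, -0.2136], [0.4199, -0.2164], [0.4094, -0.08]] [ 0.44263733 -0.14664104] [np.float64(0.05598584986340794), np.float64(0.13743013091263095), np.float64(0.05609971227823792), np.float64(0.13675776308781487)] -85.56181282347238
```

View pics/c2.png

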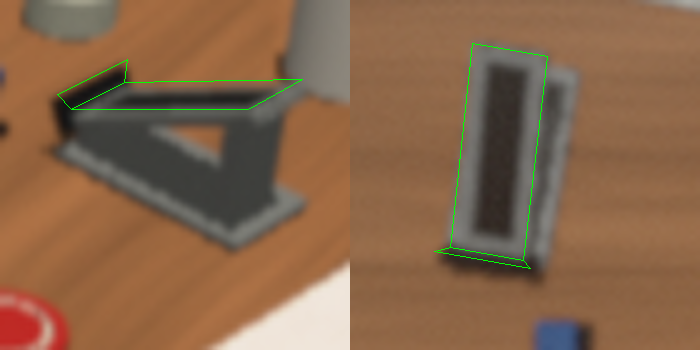

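View pics/c3.png

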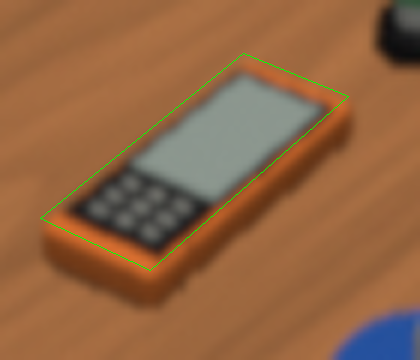

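The crop shows the larger red stamp at (640,150) of the upper right panel, the one meant; the smaller one stands at (470,130). Cradle and terminal models overlay well. Moving to the red stamp.

Request:
servo_tool:
  commands: [0, 0, 0, 0, 0, 0.0139, 0.2, 0, 0, 0, 0, 0, 0.0139, 0.2, 0, 0, 0, 0, 0, 0.0139, 0.2, 0.05, -0.051, 0.012, 0, 0, 0, 0.2, 0.05, -0.051, 0.012, 0, 0, 0, 0.2, 0.05, -0.051, 0.012, 0, 0, 0, 0.2, 0.05, -0.051, 0.012, 0, 0, 0, 0.2, 0.05, -0.051, 0.012, 0, 0, 0, 0.2, 0.05, -0.051, 0.012, 0, 0, 0, 0.2, 0.05, -0.051, 0.012, 0, 0, 0, 0.2, 0.05, -0.051, 0.012, 0, 0, 0, 0.2, 0.05, -0.051, 0.012, 0, 0, 0, 0.2]
  force: 40

```text
t: 2.6
tcp_pos: [0.3879, -0.373, 0.1773]
tool_rot: [1.0, -0.0, 0.0, 0.0]
force: [-0.4, -0.3, 0.0]
finger_gap: 0.594
gripper_force: 0.0
```

Request:
servo_tool:
  commands: [0.032, -0.0327, 0.038, 0, 0, 0, 0.2, 0.032, -0.0327, 0.038, 0, 0, 0, 0.2, 0.032, -0.0327, 0.038, 0, 0, 0, 0.2, 0, 0, 0, 0, 0, 0, 0.2, 0, 0, 0, 0, 0, 0, 0.2]

```text
t: 3.02
tcp_pos: [0.435, -0.3239, 0.1194]
tool_rot: [1.0, 0.001, -0.001, -0.001]
force: [-0.4, -0.9, 0.5]
finger_gap: 0.597
gripper_force: 0.0
```

Request:
servo_tool:
  commands: [0, 0, 0.059, 0, 0, 0, 0.2, 0, 0, 0.059, 0, 0, 0, 0.2, 0, 0, 0.059, 0, 0, 0, 0.2, 0, 0, 0, 0, 0, 0, 0.2, 0, 0, 0, 0, 0, 0, -1, 0, 0, 0, 0, 0, 0, -1, 0, 0, 0, 0, 0, 0, -1, 0, 0, 0, 0, 0, 0, -1, 0, 0, 0, 0, 0, 0, -1, 0, 0, 0, 0, 0, 0, -1]

```text
t: 3.85
tcp_pos: [0.4353, -0.3257, 0.0329]
tool_rot: [1.0, -0.0, 0.001, 0.001]
force: [0.5, -0.3, -1.0]
finger_gap: 0.319
gripper_force: 39.4
```

Request:
servo_tool:
  commands: [0, 0, -0.07, 0, 0, 0, -1, 0, 0, -0.07, 0, 0, 0, -1, 0, 0, -0.07, 0, 0, 0, -1, 0.0315, -0.064, -0.01, 0, 0, 0, -1, 0.0315, -0.064, 0, 0, 0, 0, -1, 0.0315, -0.064, 0, 0, 0, 0, -1, 0.0315, -0.064, 0, 0, 0, 0, -1, 0.0315, -0.064, 0, 0, 0, 0, -1, 0.0315, -0.064, 0, 0, 0, 0, -1, 0.0315, -0.064, 0, 0, 0, 0, -1, 0.0315, -0.064, 0, 0, 0, 0, -1, 0.0315, -0.064, 0, 0, 0, 0, -1]

```text
t: 4.85
tcp_pos: [0.577, -0.0353, 0.1422]
tool_rot: [1.0, 0.0, 0.0, 0.0]
force: [0.5, -0.8, -1.0]
finger_gap: 0.314
gripper_force: 39.7
```

Request:
servo_tool:
  commands: [0.0315, -0.064, 0, 0, 0, 0, -1, 0, 0, 0, 0, 0, 0, -1, 0, 0, 0, 0, 0, 0, -1]

```text
t: 5.1
tcp_pos: [0.5927, -0.0031, 0.142]
tool_rot: [1.0, 0.002, 0.0, 0.0]
force: [0.7, -1.2, -1.3]
finger_gap: 0.32
gripper_force: 39.8
```

Request:
servo_tool:
  commands: [0, 0, 0.06, 0, 0, 0, -1, 0, 0, 0.06, 0, 0, 0, -1, 0, 0, 0.06, 0, 0, 0, -1, 0, 0, 0.013, 0, 0, 0, -1, 0, 0, 0.011, 0, 0, 0, -1, 0, 0, 0, 0, 0, 0, -1, 0, 0, 0, 0, 0, 0, -1]

```text
t: 5.68
tcp_pos: [0.5932, -0.0061, 0.0411]
tool_rot: [1.0, -0.001, 0.001, 0.0]
force: [-0.1, -0.2, -0.4]
finger_gap: 0.317
gripper_force: 40.1
```

Request:
servo_tool:
  commands: [0, -0.005, 0.003, 0, 0, 0, -1, 0, 0, 0, 0, 0, 0, -1, 0, 0, 0, 0, 0, 0, 0.2, 0, 0, 0, 0, 0, 0, 0.2, 0, 0, 0, 0, 0, 0, 0.2, 0, 0, 0, 0, 0, 0, 0.2, 0, 0, -0.05, 0, 0, 0, 0.2, 0, 0, -0.07, 0, 0, 0, 0.2, 0, 0, -0.07, 0, 0, 0, 0.2]

```text
t: 6.43
tcp_pos: [0.5913, -0.0025, 0.1332]
tool_rot: [1.0, -0.0, -0.002, -0.0]
force: [0.7, 0.2, 0.2]
finger_gap: 0.601
gripper_force: 0.0
```

Request:
servo_tool:
  commands: [-0.072, 0.0018, 0, 0, 0, 0, 0.2, -0.072, 0.0018, 0, 0, 0, 0, 0.2, -0.072, 0.0018, 0, 0, 0, 0, 0.2, -0.072, 0.0018, 0, 0, 0, 0, 0.2, 0, 0, 0, 0, 0, 0, 0.2, 0, 0, 0.066, 0, 0, 0, 0.2, 0, 0, 0.066, 0, 0, 0, 0.2, 0, 0, 0.066, 0, 0, 0, 0.2, 0, 0, 0, 0, 0, 0, 0.2]

```text
t: 7.18
tcp_pos: [0.4452, -0.0056, 0.0291]
tool_rot: [1.0, -0.0, -0.006, -0.002]
force: [-0.4, -0.1, -0.2]
finger_gap: 0.601
gripper_force: 0.0
```

Run:
```python
from h import *
S=manip.snapshot("scene");T=manip.snapshot("top")
crop=lambda s,l,t,w,h,k: cv2.resize(s["img"][t:t+h,l:l+w,::-1],None,fx=k,fy=k,interpolation=cv2.INTER_CUBIC)
cv2.imwrite("pics/g.png",np.hstack([crop(S,215,140,100,80,4),crop(T,200,135,100,80,4)]))
```

```text
(no output)
```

View pics/g.png

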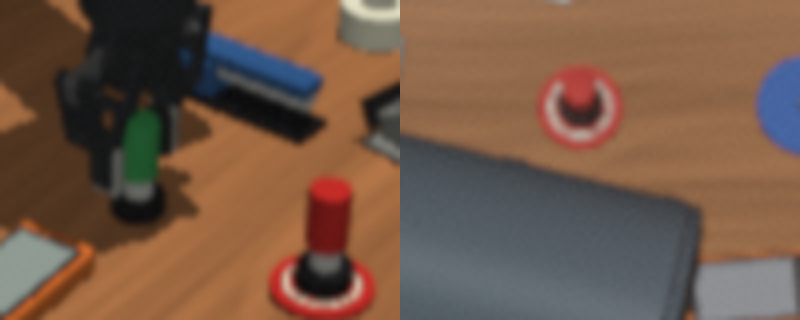

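Red stamp stands centred on its pad (580,105 right panel); fingers straddle the green stamp.

Request:
servo_tool:
  commands: [0, 0, 0, 0, 0, 0, -1, 0, 0, 0, 0, 0, 0, -1, 0, 0, 0, 0, 0, 0, -1, 0, 0, 0, 0, 0, 0, -1, 0, 0, 0, 0, 0, 0, -1]

```text
t: 7.7
tcp_pos: [0.4494, -0.0065, 0.0359]
tool_rot: [1.0, -0.0, 0.002, 0.0]
force: [-1.6, 0.1, 8.6]
finger_gap: 0.315
gripper_force: 40.2
```

Request:
servo_tool:
  commands: [0, 0, -0.07, 0, 0, 0, -1, 0, 0, -0.07, 0, 0, 0, -1, 0, 0, -0.07, 0, 0, 0, -1, 0.0348, 0.0662, 0, 0, 0, 0, -1, 0.0348, 0.0662, 0, 0, 0, 0, -1, 0.0348, 0.0662, 0, 0, 0, 0, -1, 0.0348, 0.0662, 0, 0, 0, 0, -1, 0.0348, 0.0662, 0, 0, 0, 0, -1, 0.0348, 0.0662, 0, 0, 0, 0, -1, 0.0348, 0.0662, 0, 0, 0, 0, -1, 0.0348, 0.0662, 0, 0, 0, 0, -1, 0.0348, 0.0662, 0, 0, 0, 0, -1]

```text
t: 8.7
tcp_pos: [0.6051, -0.3057, 0.1399]
tool_rot: [1.0, -0.0, 0.0, -0.0]
force: [1.7, -0.1, -0.1]
finger_gap: 0.314
gripper_force: 39.8
```

Request:
servo_tool:
  commands: [0.0348, 0.0662, 0, 0, 0, 0, -1, 0, 0, 0, 0, 0, 0, -1, 0, 0, 0.04, 0, 0, 0, -1, 0, 0, 0.04, 0, 0, 0, -1, 0, 0, 0, 0, 0, 0, -1]

```text
t: 9.12
tcp_pos: [0.6192, -0.3353, 0.0953]
tool_rot: [1.0, -0.0, -0.004, -0.003]
force: [-1.6, -0.4, -2.0]
finger_gap: 0.315
gripper_force: 39.9
```

Request:
servo_tool:
  commands: [0, 0, 0.05, 0, 0, 0, -1, 0, 0.002, 0.046, 0, 0, 0, -1, 0, 0, 0, 0, 0, 0, -1, 0, 0, 0, 0, 0, 0, -1]

```text
t: 9.45
tcp_pos: [0.6214, -0.3374, 0.0509]
tool_rot: [1.0, -0.0, -0.001, -0.001]
force: [-0.5, 0.2, -1.0]
finger_gap: 0.321
gripper_force: 39.9
```

Request:
servo_tool:
  commands: [-0.004, 0, 0.01, 0, 0, 0, -1, 0, 0, 0.004, 0, 0, 0, -1, 0, 0, 0, 0, 0, 0, -1]

```text
t: 9.7
tcp_pos: [0.6206, -0.3385, 0.0454]
tool_rot: [1.0, -0.0, 0.001, 0.0]
force: [0.1, -0.4, -0.3]
finger_gap: 0.319
gripper_force: 39.9
```

Run:
```python
from h import *
S=manip.snapshot("scene")
cv2.imwrite("pics/g2.png",cv2.resize(S["img"][240:320,170:260,::-1],None,fx=6,fy=6,interpolation=cv2.INTER_CUBIC))
print(manip.sense()["tcp_pos"],manip.sense()["force"])
```

```text
[ 0.62071089 -0.3385347   0.04543378] [ 0.45275173  0.84674247 -0.98520326]
```

View pics/g2.png

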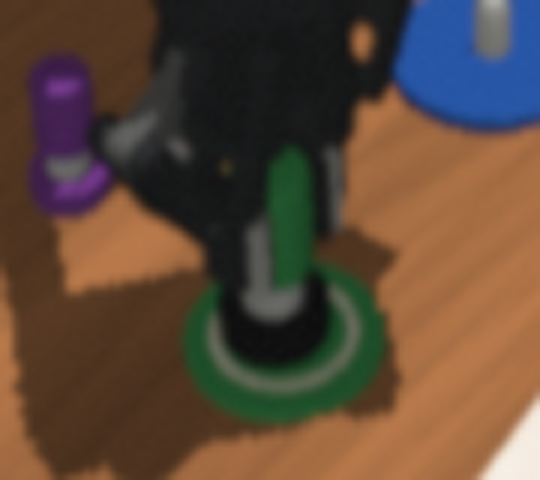

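The green stamp hangs just over the pad (275,330); lowering gently until it touches.

Request:
servo_tool:
  commands: [-0.002, -0.003, 0.004, 0, 0, 0, -1, 0, 0, 0, 0, 0, 0, -1, 0, 0, 0, 0, 0, 0, -1]

```text
t: 10.0
tcp_pos: [0.6193, -0.3366, 0.0425]
tool_rot: [1.0, -0.0, 0.0, -0.0]
force: [0.2, -0.2, -1.6]
finger_gap: 0.317
gripper_force: 39.9
```

Request:
servo_tool:
  commands: [0, 0, 0.004, 0, 0, 0, -1, 0, 0, 0, 0, 0, 0, -1, 0, 0, 0, 0, 0, 0, -1]

```text
t: 10.25
tcp_pos: [0.6196, -0.3369, 0.042]
tool_rot: [1.0, -0.0, 0.0, 0.0]
force: [-3.1, 1.1, 6.0]
finger_gap: 0.315
gripper_force: 40.5
```

Request:
servo_tool:
  commands: [0, 0, -0.002, 0, 0, 0, 0.2, 0, 0, 0, 0, 0, 0, 0.2, 0, 0, 0, 0, 0, 0, 0.2, 0, 0, 0, 0, 0, 0, 0.2, 0, 0, -0.06, 0, 0, 0, 0.2, 0, 0, -0.07, 0, 0, 0, 0.2, 0, 0, -0.07, 0, 0, 0, 0.2, -0.02, -0.076, 0, 0, 0, 0, 0.2, -0.02, -0.076, 0, 0, 0, 0, 1, -0.02, -0.076, 0, 0, 0, 0, 1, -0.02, -0.076, 0, 0, 0, 0, 1, -0.02, -0.076, 0, 0, 0, 0, 1]

```text
t: 11.25
tcp_pos: [0.5686, -0.1453, 0.1414]
tool_rot: [1.0, -0.0, 0.0, -0.0]
force: [0.5, 0.7, 0.8]
finger_gap: 1.0
gripper_force: 0.0
```

Request:
servo_tool:
  commands: [-0.02, -0.076, 0, 0, 0, 0, 1, -0.02, -0.076, 0, 0, 0, 0, 1, -0.02, -0.076, 0, 0, 0, 0, 1, -0.02, -0.076, 0, 0, 0, 0, 1, -0.02, -0.076, 0, 0, 0, 0, 1, -0.02, -0.076, 0, 0, 0, 0, 1, -0.02, -0.076, 0, 0, 0, 0, 1, -0.02, -0.076, 0, 0, 0, 0, 1, -0.02, -0.076, 0, 0, 0, 0, 1, -0.02, -0.076, 0, 0, 0, 0, 1, -0.02, -0.076, 0, 0, 0, 0, 1, -0.02, -0.05, 0, 0, 0, 0, 1]

```text
t: 12.25
tcp_pos: [0.449, 0.2995, 0.1414]
tool_rot: [1.0, 0.001, 0.001, -0.001]
force: [0.5, 0.1, -0.1]
finger_gap: 0.999
gripper_force: 0.0
```

Run:
```python
from h import *
S=manip.snapshot("scene");T=manip.snapshot("top")
crop=lambda s,l,t,w,h,k: cv2.resize(s["img"][t:t+h,l:l+w,::-1],None,fx=k,fy=k,interpolation=cv2.INTER_CUBIC)
cv2.imwrite("pics/g3.png",np.hstack([crop(S,180,215,80,100,5),crop(T,280,130,80,100,5)]))
print(manip.sense()["tcp_pos"],manip.sense()["force"])
```

```text
[0.44765928 0.29978852 0.14124944] [ 0.67691828 -0.56237338  0.11035824]
```

View pics/g3.png

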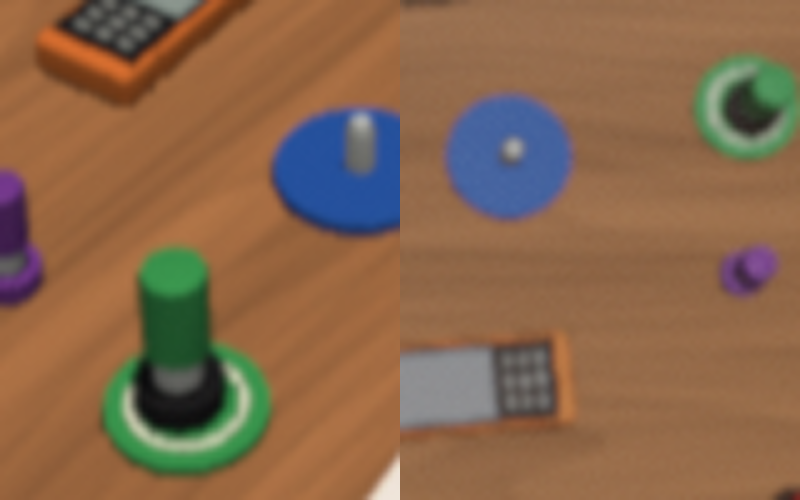

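Green stamp stands centred on its pad (180,400). Now the label roll.

Request:
servo_tool:
  commands: [0, -0.0125, 0, 0, 0, 0, 1, 0, 0, 0.068, 0, 0, 0, 1, 0, 0, 0.068, 0, 0, 0, 1, 0, 0, 0.068, 0, 0, 0, 1, 0, 0, 0.05, 0, 0, 0, 1, 0, 0, 0, 0, 0, 0, 1, 0, 0, 0, 0, 0, 0, 1]

```text
t: 12.93
tcp_pos: [0.4493, 0.3012, 0.0133]
tool_rot: [1.0, -0.001, -0.001, 0.001]
force: [0.5, 0.1, 0.4]
finger_gap: 1.003
gripper_force: 0.0
```

Request:
servo_tool:
  commands: [-0.002, -0.009, 0.019, 0, 0, 0, 1, 0, 0, 0, 0, 0, 0, 1, 0, 0, 0, 0, 0, 0, 1]

```text
t: 13.18
tcp_pos: [0.4493, 0.3074, 0.0059]
tool_rot: [1.0, -0.0, 0.001, -0.0]
force: [0.2, 0.5, 0.9]
finger_gap: 1.002
gripper_force: 0.0
```

Request:
servo_tool:
  commands: [0, 0, 0, 0, 0, 0, -1, 0, 0, 0, 0, 0, 0, -1, 0, 0, 0, 0, 0, 0, -1, 0, 0, 0, 0, 0, 0, -1, 0, 0, 0, 0, 0, 0, -1]

```text
t: 13.6
tcp_pos: [0.4489, 0.3072, 0.006]
tool_rot: [1.0, 0.0, 0.001, -0.0]
force: [-1.1, 0.3, 6.3]
finger_gap: 0.675
gripper_force: 44.0
```

Request:
servo_tool:
  commands: [0, 0, -0.06, 0, 0, 0, -1, 0, 0, -0.08, 0, 0, 0, -1, 0, 0, -0.08, 0, 0, 0, -1, 0, 0, -0.04, 0, 0, 0, -1, 0.022, 0.0754, 0, 0, 0, 0, -1, 0.022, 0.0754, 0, 0, 0, 0, -1, 0.022, 0.0754, 0, 0, 0, 0, -1, 0.022, 0.0754, 0, 0, 0, 0, -1, 0.022, 0.0754, 0, 0, 0, 0, -1, 0.022, 0.0754, 0, 0, 0, 0, -1, 0.022, 0.0754, 0, 0, 0, 0, -1, 0.022, 0.0754, 0, 0, 0, 0, -1]

```text
t: 14.6
tcp_pos: [0.5363, 0.0035, 0.135]
tool_rot: [1.0, -0.0, -0.0, -0.0]
force: [0.5, 1.2, -1.0]
finger_gap: 0.674
gripper_force: 43.9
```

Request:
servo_tool:
  commands: [0.022, 0.0754, 0, 0, 0, 0, -1, 0.022, 0.0754, 0, 0, 0, 0, -1, 0.022, 0.0754, 0, 0, 0, 0, -1, 0.022, 0.0754, 0, 0, 0, 0, -1, 0.022, 0.0754, 0, 0, 0, 0, -1, 0, 0, 0, 0, 0, 0, -1, 0, 0, 0, 0, 0, 0, -1]

```text
t: 15.18
tcp_pos: [0.5916, -0.1857, 0.1347]
tool_rot: [1.0, -0.002, 0.0, 0.0]
force: [-1.3, -0.2, -2.5]
finger_gap: 0.673
gripper_force: 43.9
```

Request:
servo_tool:
  commands: [0, -0.004, 0.075, 0, 0, 0, -1, 0, 0, 0.075, 0, 0, 0, -1, 0, 0, 0.018, 0, 0, 0, -1, 0, 0, 0, 0, 0, 0, -1, 0, 0, 0, 0, 0, 0, -1]

```text
t: 15.6
tcp_pos: [0.5911, -0.18, 0.051]
tool_rot: [1.0, 0.001, -0.001, -0.0]
force: [-0.1, -0.1, -0.8]
finger_gap: 0.673
gripper_force: 43.8
```

Run:
```python
from h import *
S=manip.snapshot("scene")
print(manip.sense()["tcp_pos"])
cv2.imwrite("pics/r1.png",cv2.resize(S["img"][190:280,205:295,::-1],None,fx=6,fy=6,interpolation=cv2.INTER_CUBIC))
m=hsv(S,"white",[225,225,50,30]); x=fit([S],[m],cyl(.03,.044,.074),[.59,-.18]); print(x)
```

```text
[ 0.59221985 -0.18073812  0.05217307]
([[0.6071, -0.1961], [0.6071, -0.1961]], array([0.56]))
```

View pics/r1.png

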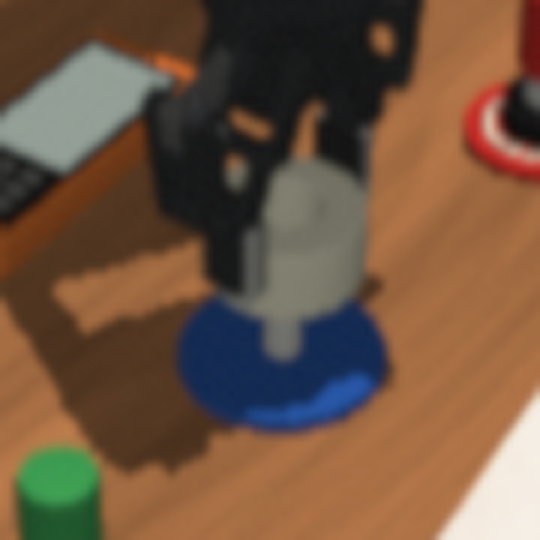

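Roll hangs about 2 mm right of the post (283,330); shifting that and lowering.

Request:
servo_tool:
  commands: [-0.001, 0.005, 0.02, 0, 0, 0, -1, 0, 0, 0.02, 0, 0, 0, -1, 0, 0, 0.01, 0, 0, 0, -1, 0, 0, 0, 0, 0, 0, -1]

```text
t: 15.98
tcp_pos: [0.59, -0.1833, 0.0248]
tool_rot: [1.0, -0.0, -0.001, -0.001]
force: [-0.1, 0.7, -0.5]
finger_gap: 0.676
gripper_force: 43.9
```

Request:
servo_tool:
  commands: [0, 0, 0.016, 0, 0, 0, -1, 0, 0, 0.004, 0, 0, 0, -1, 0, 0, 0, 0, 0, 0, -1, 0, 0, 0, 0, 0, 0, -1]

```text
t: 16.32
tcp_pos: [0.5908, -0.1836, 0.0156]
tool_rot: [1.0, -0.0, -0.0, -0.0]
force: [-0.6, 0.6, -1.5]
finger_gap: 0.673
gripper_force: 43.9
```

Request:
servo_tool:
  commands: [0, 0, 0.003, 0, 0, 0, -1, 0, 0, 0, 0, 0, 0, -1, 0, 0, 0, 0, 0, 0, 1, 0, 0, 0, 0, 0, 0, 1, 0, 0, 0, 0, 0, 0, 1, 0, 0, 0, 0, 0, 0, 1, 0, 0, -0.06, 0, 0, 0, 1, 0, 0, -0.07, 0, 0, 0, 1, 0, 0, -0.07, 0, 0, 0, 1, -0.073, -0.018, 0, 0, 0, 0, 1, -0.073, -0.018, 0, 0, 0, 0, 1, -0.073, -0.018, 0, 0, 0, 0, 1]

```text
t: 17.32
tcp_pos: [0.481, -0.1566, 0.1154]
tool_rot: [1.0, 0.0, 0.001, 0.001]
force: [-0.8, -0.2, -0.7]
finger_gap: 0.993
gripper_force: 0.0
```

Request:
servo_tool:
  commands: [-0.073, -0.018, 0, 0, 0, 0, 1, 0, 0, 0, 0, 0, -0.0187, 1, 0, 0, 0, 0, 0, -0.0187, 1, 0, 0, 0, 0, 0, -0.0187, 1, 0, 0, 0, 0, 0, -0.0187, 1, 0, 0, 0, 0, 0, -0.0187, 1, 0, 0, 0, 0, 0, -0.0187, 1, 0, 0, 0, 0, 0, -0.0187, 1, 0, 0, 0, 0, 0, -0.0187, 1, 0, 0, 0, 0, 0, -0.0187, 1, 0, 0, 0, 0, 0, -0.0187, 1, 0, 0, 0, 0, 0, -0.0187, 1]

```text
t: 18.32
tcp_pos: [0.445, -0.1477, 0.1146]
tool_rot: [0.797, 0.604, 0.0, 0.0]
force: [-1.0, -0.2, -0.6]
finger_gap: 1.0
gripper_force: 0.0
```

Request:
servo_tool:
  commands: [0, 0, 0, 0, 0, -0.0187, 1, 0, 0, 0, 0, 0, -0.0187, 1, 0, 0, 0, 0, 0, -0.0187, 1, 0, 0, 0, 0, 0, 0, 1, 0, 0, 0, 0, 0, 0, 1]

```text
t: 18.73
tcp_pos: [0.445, -0.1477, 0.1145]
tool_rot: [0.682, 0.732, 0.0, 0.0]
force: [-0.3, 0.9, -0.5]
finger_gap: 1.004
gripper_force: 0.0
```

Run:
```python
from h import *
S=manip.snapshot("scene")
print({k:manip.sense()[k] for k in("tcp_pos","tool_rot","q")})
cv2.imwrite("pics/r2.png",cv2.resize(S["img"][165:280,175:290,::-1],None,fx=5,fy=5,interpolation=cv2.INTER_CUBIC))
```

```text
{'tcp_pos': array([ 0.44497255, -0.14768381,  0.11447371]), 'tool_rot': array([6.81527177e-01, 7.31792778e-01, 4.60215084e-05, 1.88266202e-04]), 'q': array([-5.59491217e-01,  5.18835907e-01,  1.92610022e+00,  2.98384667e-05,
        6.96269385e-01, -6.30615379e-01])}
```

View pics/r2.png

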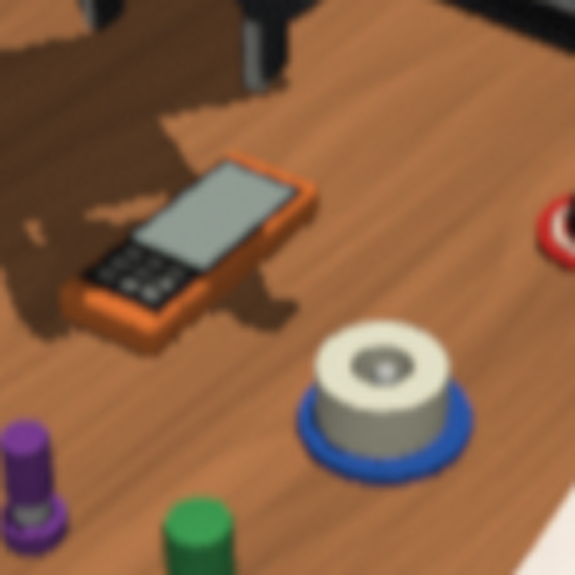

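Roll lies flat on the spindle (380,390). Descending on the terminal.

Request:
servo_tool:
  commands: [0.002, -0.003, 0.07, 0, 0, 0, 1, 0, 0, 0.07, 0, 0, 0, 1, 0, 0, 0.065, 0, 0, 0, 1, 0, 0, 0.01, 0, 0, 0, 1, 0, 0, 0, 0, 0, 0, 1, 0, 0, 0, 0, 0, 0, 1]

```text
t: 19.28
tcp_pos: [0.4436, -0.1469, 0.0073]
tool_rot: [0.681, 0.732, 0.0, 0.0]
force: [-0.0, -0.6, -0.5]
finger_gap: 1.0
gripper_force: 0.0
```

Request:
servo_tool:
  commands: [0, 0, 0.009, 0, 0, 0, 1, 0, 0, 0, 0, 0, 0, 1, 0, 0, 0, 0, 0, 0, -1, 0, 0, 0, 0, 0, 0, -1, 0, 0, 0, 0, 0, 0, -1, 0, 0, 0, 0, 0, 0, -1, 0, 0, 0, 0, 0, 0, -1, 0, 0, 0, 0, 0, 0, -1]
  force: 60

```text
t: 19.95
tcp_pos: [0.4439, -0.1471, 0.0036]
tool_rot: [0.681, 0.732, 0.0, 0.001]
force: [0.3, -0.3, 7.7]
finger_gap: 0.659
gripper_force: 63.1
```

Request:
servo_tool:
  commands: [0, 0, -0.05, 0, 0, 0, -1, 0, 0, -0.08, 0, 0, 0, -1, 0, 0, -0.08, 0, 0, 0, -1, 0, 0, -0.08, 0, 0, 0, -1, 0.0628, 0.0358, -0.01, 0, 0, 0, -1, 0.0628, 0.0358, 0, 0, 0, 0, -1, 0.0628, 0.0358, 0, 0, 0, 0, -1, 0.0628, 0.0358, 0, 0, 0, 0, -1, 0.0628, 0.0358, 0, 0, 0, 0, -1, 0.0628, 0.0358, 0, 0, 0, 0, -1, 0.0628, 0.0358, 0, 0, 0, 0, -1, 0.0628, 0.0358, 0, 0, 0, 0, -1]

```text
t: 20.95
tcp_pos: [0.5672, 0.1162, 0.1522]
tool_rot: [0.68, 0.733, -0.0, -0.0]
force: [0.4, -0.7, -2.7]
finger_gap: 0.66
gripper_force: 66.6
```

Request:
servo_tool:
  commands: [0.0628, 0.0358, 0, 0, 0, 0, -1, 0.0628, 0.0358, 0, 0, 0, 0, -1, 0, 0, 0, 0, 0, -0.0189, -1, 0, 0, 0, 0, 0, -0.0189, -1, 0, 0, 0, 0, 0, -0.0189, -1, 0, 0, 0, 0, 0, -0.0189, -1, 0, 0, 0, 0, 0, -0.0189, -1, 0, 0, 0, 0, 0, -0.0189, -1, 0, 0, 0, 0, 0, -0.0189, -1, 0, 0, 0, 0, 0, -0.0189, -1, 0, 0, 0, 0, 0, -0.0189, -1, 0, 0, 0, 0, 0, -0.0189, -1]

```text
t: 21.95
tcp_pos: [0.5976, 0.1795, 0.1519]
tool_rot: [0.151, 0.989, -0.0, -0.001]
force: [0.3, -0.0, -2.5]
finger_gap: 0.658
gripper_force: 66.6
```

Request:
servo_tool:
  commands: [0, 0, 0, 0, 0, -0.0189, -1, 0, 0, 0, 0, -0.0174, 0, -1, 0, 0, 0, 0, -0.0174, 0, -1, 0, 0, 0, 0, -0.0174, 0, -1, 0, 0, 0, 0, -0.0174, 0, -1, 0, 0, 0, 0, 0, 0, -1, 0, 0, 0, 0, 0, 0, -1]

```text
t: 22.53
tcp_pos: [0.5963, 0.1793, 0.1513]
tool_rot: [0.092, 0.973, -0.022, 0.211]
force: [0.4, 0.5, -2.4]
finger_gap: 0.658
gripper_force: 66.6
```

```bash
cat > k.py <<'E'
from h import *
from scipy.spatial.transform import Rotation as Ro
import sys
s=manip.sense(); R=Ro.from_quat(s["tool_rot"]).as_matrix(); M=cradle([.534,.191,-.19])
print("tcp",s["tcp_pos"].round(4),"q",s["q"].round(2),"F",s["force"].round(1),"gap",s["finger_gap"])
print("tool axes in seat frame\n",(M[:3,:3].T@R).round(3))
p=M[:3,:3].T@(s["tcp_pos"]-M[:3,3]); print("tcp in seat",p.round(4))
goal=M[:3,:3]@[.078,0,.0036+.03]+M[:3,3]; print("tool shift to hover",(R.T@(goal-s["tcp_pos"])/.5).round(4))
v=[("S",manip.snapshot("scene")),("T",manip.snapshot("top"))]
im=[]
b=np.array([[x,y,z] for z in(0,.02) for x,y in((-.07,-.029),(.07,-.029),(.07,.029),(-.07,.029))])
W=(b-[0,0,.0036])@np.c_[R[:,0],-R[:,1],-R[:,2]].T+s["tcp_pos"]
K=np.array([[.13,.023,0],[.13,-.023,0],[0,-.023,0],[0,.023,0]])@M[:3,:3].T+M[:3,3]
for n,sh in v:
    l,t=(290,110) if n=="S" else (145,110)
    c=cv2.resize(sh["img"][t:t+100,l:l+80,::-1],None,fx=5,fy=5,interpolation=cv2.INTER_CUBIC)
    for P,col in((W[4:],(255,255,0)),(K,(0,255,0))): cv2.polylines(c,[((proj(sh,P)-[l,t]+.5)*5).astype(int)],True,col,1)
    im.append(c)
cv2.imwrite(f"pics/{sys.argv[1]}.png",np.hstack(im))
E
python3 k.py t1
```

```text
tcp [0.5963 0.1793 0.1513] q [ 0.19  0.55  1.8  -0.39  0.43 -0.87] F [ 0.4  0.5 -2.4] gap 0.6584254777239256
tool axes in seat frame
 [[-1.    -0.001 -0.01 ]
 [-0.001  1.    -0.003]
 [ 0.01  -0.003 -1.   ]]
tcp in seat [0.1104 0.0003 0.0867]
tool shift to hover [ 0.0637 -0.0002  0.1069]
```

View pics/t1.png

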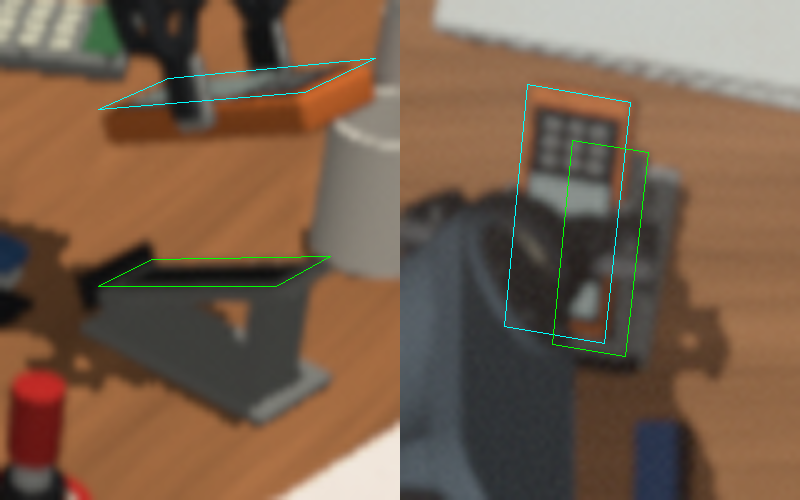

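The held terminal sits over the bed, aligned, screen up; in both views the models lie within about 1 pixel.

Request:
servo_tool:
  commands: [0.032, 0, 0.05, 0, 0, 0, -1, 0.032, 0, 0.05, 0, 0, 0, -1, 0, 0, 0.007, 0, 0, 0, -1, 0, 0, 0.03, 0, 0, 0, -1, 0, 0, 0, 0, 0, 0, -1, 0, 0, 0, 0, 0, 0, -1]

```text
t: 23.13
tcp_pos: [0.6003, 0.1788, 0.0772]
tool_rot: [0.094, 0.972, -0.021, 0.214]
force: [0.0, 0.3, -1.7]
finger_gap: 0.66
gripper_force: 66.5
```

```bash
python3 k.py t2
```

```text
tcp [0.6003 0.1788 0.0772] q [ 0.19  0.68  1.83 -0.63  0.27 -0.61] F [ 0.   0.3 -1.7] gap 0.6599737224682415
tool axes in seat frame
 [[-1.     0.002 -0.003]
 [ 0.002  1.    -0.002]
 [ 0.003 -0.002 -1.   ]]
tcp in seat [0.0827 0.0005 0.0179]
tool shift to hover [ 0.0096 -0.0011 -0.0313]
```

View pics/t2.png

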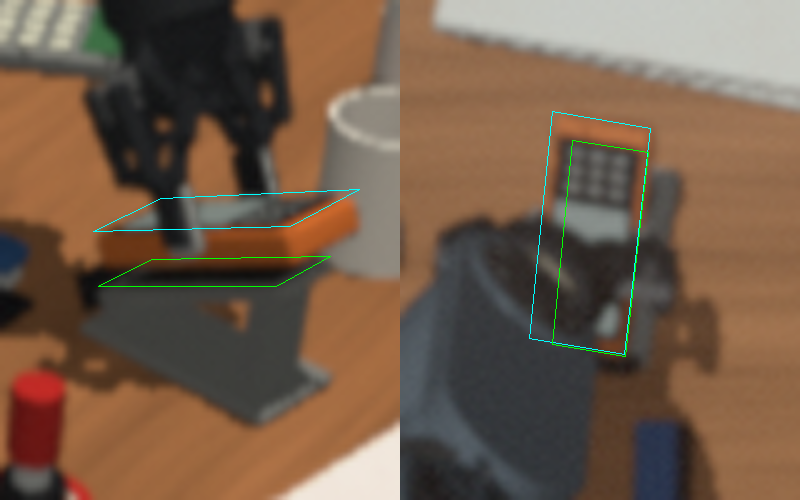

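Request:
servo_tool:
  commands: [0, 0, 0.01, 0, 0, 0, -1, 0, 0, 0.01, 0, 0, 0, -1, 0, 0, 0, 0, 0, 0, -1, 0, 0, 0, 0, 0, 0, -1]

```text
t: 23.57
tcp_pos: [0.6025, 0.1784, 0.0676]
tool_rot: [0.093, 0.972, -0.021, 0.213]
force: [-0.4, 0.8, -2.0]
finger_gap: 0.655
gripper_force: 66.6
```

Request:
servo_tool:
  commands: [0, 0, 0.004, 0, 0, 0, -1, 0, 0, 0, 0, 0, 0, -1, 0, 0, 0, 0, 0, 0, -1]

```text
t: 23.82
tcp_pos: [0.6033, 0.1783, 0.0657]
tool_rot: [0.093, 0.972, -0.021, 0.213]
force: [0.1, 0.2, -2.1]
finger_gap: 0.658
gripper_force: 66.6
```

Request:
servo_tool:
  commands: [0.008, 0, 0, 0, 0, 0, -1, 0.006, 0, 0, 0, 0, 0, -1, 0, 0, 0, 0, 0, 0, -1, 0, 0, 0, 0, 0, 0, -1]

```text
t: 24.15
tcp_pos: [0.5967, 0.1795, 0.0627]
tool_rot: [0.093, 0.972, -0.021, 0.213]
force: [0.3, 0.8, -1.6]
finger_gap: 0.655
gripper_force: 66.6
```

Request:
servo_tool:
  commands: [0.003, 0, 0.001, 0, 0, 0, -1, 0, 0, 0, 0, 0, 0, -1, 0, 0, 0, 0, 0, 0, -1]

```text
t: 24.4
tcp_pos: [0.596, 0.1797, 0.0617]
tool_rot: [0.093, 0.972, -0.021, 0.213]
force: [-0.5, -0.1, -1.7]
finger_gap: 0.656
gripper_force: 66.6
```

Request:
servo_tool:
  commands: [0.003, 0, 0.001, 0, 0, 0, -1, 0, 0, 0, 0, 0, 0, -1, 0, 0, 0, 0, 0, 0, -1]

```text
t: 24.65
tcp_pos: [0.5956, 0.18, 0.0611]
tool_rot: [0.093, 0.972, -0.021, 0.214]
force: [1.6, -0.8, -1.5]
finger_gap: 0.661
gripper_force: 66.7
```

Request:
servo_tool:
  commands: [0.003, 0, 0.001, 0, 0, 0, -1, 0, 0, 0, 0, 0, 0, -1, 0, 0, 0, 0, 0, 0, -1]

```text
t: 24.9
tcp_pos: [0.5956, 0.1801, 0.0608]
tool_rot: [0.093, 0.972, -0.021, 0.215]
force: [4.3, -2.6, 2.6]
finger_gap: 0.664
gripper_force: 66.9
```

Request:
servo_tool:
  commands: [0, 0, 0.003, 0, 0, 0, -1, 0, 0, 0, 0, 0, 0, -1, 0, 0, 0, 0, 0, 0, -1]

```text
t: 25.15
tcp_pos: [0.596, 0.1802, 0.0599]
tool_rot: [0.093, 0.972, -0.02, 0.215]
force: [3.5, -3.1, 6.5]
finger_gap: 0.66
gripper_force: 67.4
```

Request:
servo_tool:
  commands: [-0.001, 0, 0.002, 0, 0, 0, -1, 0, 0, 0, 0, 0, 0, -1, 0, 0, 0, 0, 0, 0, -1]

```text
t: 25.4
tcp_pos: [0.596, 0.1801, 0.0597]
tool_rot: [0.093, 0.972, -0.021, 0.215]
force: [-1.7, -2.9, 12.3]
finger_gap: 0.657
gripper_force: 68.2
```

Resting on bed and ledge; releasing and backing out along the bed normal.

Request:
servo_tool:
  commands: [0, 0, -0.002, 0, 0, 0, -0.2, 0, 0, 0, 0, 0, 0, 1, 0, 0, 0, 0, 0, 0, 1, 0, 0, 0, 0, 0, 0, 1, 0, 0, 0, 0, 0, 0, 1, 0, 0, -0.04, 0, 0, 0, 1, 0, 0, -0.06, 0, 0, 0, 1, 0, 0, -0.08, 0, 0, 0, 1, 0, 0, -0.08, 0, 0, 0, 1, 0, 0, -0.08, 0, 0, 0, 1, 0, 0, -0.08, 0, 0, 0, 1]

```text
t: 26.32
tcp_pos: [0.5064, 0.1969, 0.2496]
tool_rot: [0.093, 0.973, -0.021, 0.212]
force: [1.2, -0.4, 0.2]
finger_gap: 1.001
gripper_force: 0.0
```

Request:
servo_tool:
  commands: [0.06, -0.05, -0.02, 0, 0, 0, 1, 0.06, -0.05, -0.02, 0, 0, 0, 1, 0.06, -0.05, -0.02, 0, 0, 0, 1, 0, 0, 0, 0, 0, 0, 1, 0, 0, 0, 0, 0, 0, 1]

```text
t: 26.73
tcp_pos: [0.3972, 0.1402, 0.2373]
tool_rot: [0.094, 0.973, -0.022, 0.211]
force: [0.7, -0.4, -0.0]
finger_gap: 1.0
gripper_force: 0.0
```

Run:
```python
from h import *
S=manip.snapshot("scene");T=manip.snapshot("top")
M=cradle([.534,.191,-.19])
b=np.array([[x,y,z] for z in(0,.02) for x,y in((0,-.029),(.14,-.029),(.14,.029),(0,.029))])@M[:3,:3].T+M[:3,3]
im=[]
for s,l,t in((S,290,130),(T,150,120)):
    c=cv2.resize(s["img"][t:t+80,l:l+80,::-1],None,fx=5,fy=5,interpolation=cv2.INTER_CUBIC)
    cv2.polylines(c,[((proj(s,b[4:])-[l,t]+.5)*5).astype(int)],True,(255,255,0),1); im.append(c)
cv2.imwrite("pics/f1.png",np.hstack(im)); cv2.imwrite("pics/f2.png",cv2.resize(S["img"][:,:,::-1],(800,600)))
```

```text
(no output)
```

View pics/f1.png

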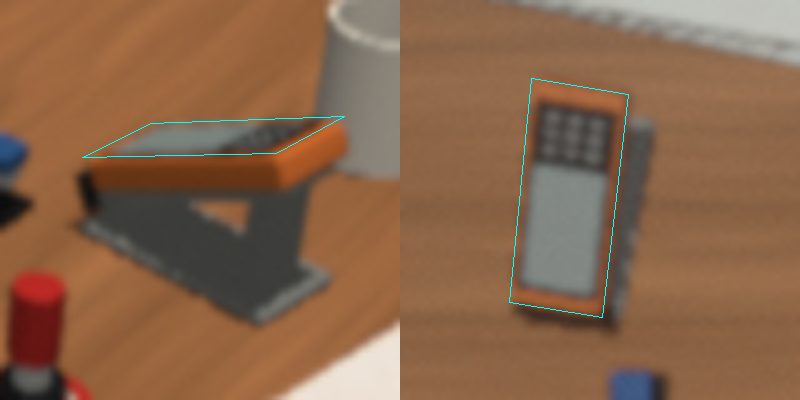

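View pics/f2.png

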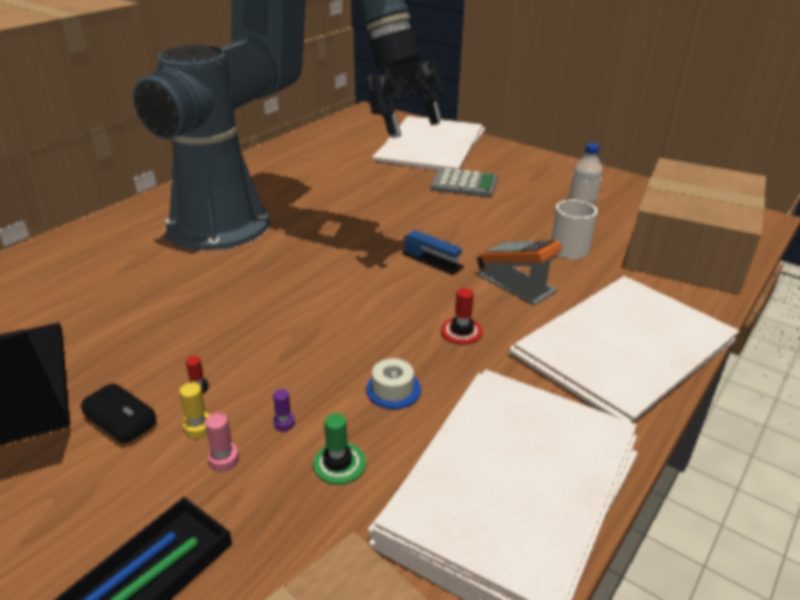

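The terminal lies straight on the bed at the ledge (570,200 in the top crop). Both stamps, the roll, the stapler and the mug are where they belong.

```bash
python3 -c "
from station import manip
print(manip.sign_off())"
```

```text
the job is handed in; nothing more can be done
None
```

The job is handed in at about 27 s of the 99 s allowed. Going by the last pictures, both stamps stand on their pads, the label roll is on the spindle and the terminal is against the cradle ledge. The stapler and mug show no sign of having moved, and the hand-in returned no verdict.

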